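# Rock the tube block into the dry heater

### The arm

A 7-joint arm with a two-finger parallel gripper is mounted at the origin on the work surface. World frame = base frame: x ahead of the robot, y to its left, z up, the work surface at z = 0. Lengths are in m, angles in rad, forces in N, time in s.
With the tool pointing down it reaches from about 0.4 to 0.875 m from the base axis. Payload 19.3 kg.
Tool frame: the origin (TCP) lies between the finger pads; the fingertips stand 19 mm ahead of it and the grasp point (between the pads) is the TCP; z points along the fingers, y is the direction in which the jaws open and shut (so a half turn about z gives the same grasp; the last joint's range is limited). The gripper opens to 85 mm and grips with 20 to 120 N. Pads are 22 mm wide; open, the fingers measure 114 mm over their backs; the gripper's body (76 mm by 85 mm) begins 54 mm behind the grasp point. The pads swing forward as they close: fully open they stand 13 mm farther back than shut.
Start: joints at [1.184, 0.521, -0.036, 1.599, 0.021, 1.021, -0.113], TCP at [0.195, -0.594, 0.25] pointing down, gripper open.
Joint ranges: [-2.91, 2.91], [-0.3, 2.13], [-1.5, 1.42], [0.17, 2.43], [-1.26, 4.41], [0.16, 1.93], [-2.52, 2.52]. Speed limits (rad/s): [1.89, 1.89, 2.39, 2.39, 3.01, 3.01, 3.01].

### API

Orientations are given as [roll, pitch, yaw] about the fixed x, y, z axes, in that order (R = Rz(yaw) Ry(pitch) Rx(roll)).
In Python, from workcell import status, imaging, bot gives the robot as it stands.
- The arm moves only by the shell command python3 -m handwheel 'ROWS' [FORCE]. ROWS is JSON, a list of rows, each an object with "offset": the shift along the tool's x, y, z in mm, a list of three; "rot": the turn, a rotation vector about the tool's x, y, z in degrees, a list of three; "claw": the opening, from -1 (shut) to 1 (fully open). A call has 1 to 12 rows; each row shifts and turns the commanded pose from where the row before left it, along the tool's axes as they then stand; what a row does not reach is not made up. A row lasts 1/10 s, in which the tool goes at most 50 mm and 8.59 degrees, less where a joint would pass 70% of its speed; a pose out of reach is approached as far as the arm can. A call is refused whole if a number of a shift passes 50 or a number of a turn 8.59, either way. A call with a gripper value outside its range is refused whole. The fingers move at their own pace and stop on an object; FORCE is the grip in N (left out, the last holds). Time passes only in rows, so rows that do not move let the fingers close. It gives the time, the measured TCP pose, the force and the opening at its end, in the units of the state.
- status.observe(): the state, without advancing time (a new reading comes with each control period).
- imaging.grab_frame(name): name is "side" or "top" or "wrist"; returns a dict with "color" (384x512x3 uint8, red, green, blue), "range_z" (384x512 float32, m along the optical axis (not along the pixel's ray), 0 where there is no reading), "fx", "fy", "cx", "cy" (pixels), "distortion" ([k1, k2, p1, p2, k3] as OpenCV has them; the pictures are not rectified), "camera_from_world" (4x4, takes a point from world to camera coordinates). Camera axes: x right, y down, z forward; pixel columns grow to the right and rows downward; lengths in m; the calibration is good to about 2 mm. A picture is of the moment at which its call begins.
- bot.job_done(): hands the job in, once; it reports no verdict.
Trained networks look in the newest picture that a camera, given by its name, has taken for a name from the list of things; names that differ only in an ending like _2 or _b are one class to them, and where a whole thing is asked for, a point or a joint stands for the part that bears it (a point fixed in the world has none). Each returns a list of dicts, best first, with "conf" (0 to 1); they miss things now and then, are a little off and sometimes report something else, mostly with a low value. They report only what shows in the picture. A call takes as long as a camera call.
- imaging.regions_of(thing, camera): "region" (384x512 bool, what is visible of it) and "box" ([centre column, centre row, width, height] in pixels, round what is visible of it).
- imaging.mark_of(thing, camera): "uv" ([column, row] in pixels: a listed point, or the origin of a listed thing).
The state is a dict: "clock": time; "qpos": joint angles; "qd": joint speeds; "joint_efforts": joint torques, N m; "position": TCP position; "tool_rot": TCP orientation; "force": force on the tool from outside, world axes, zero at the start; "moment": the same for the moment, N m; "grip_width": finger opening in m.
Only numpy, scipy, OpenCV 4.12 (cv2) and the standard library are available. Lean on these libraries where they do the work, as an engineer would, in place of code of your own. Each camera call takes 0.05 s, during which the arm holds its last target.

### The job

Seat the aluminium tube block with the blue grip in the empty well of the dry block heater: tip it clearly, put its low edge into the well first, then rock it down until it sits flat on the bottom, and let go. Leave the yellow-gripped and red-gripped blocks standing where they are.

Things in the scene. Friction and masses are not known exactly. Their poses are not given: they have to be found in the camera images.
- blue_grip (a point): The block to seat: aluminium, 80 (x) x 56 (y) x 40 mm high, 0.4 kg, two rows of four small holes on top; along the middle of its top an upright blue grip plate 50 long (x) x 14 thick (y) x 50 mm high, pinched across its thickness; 90 mm high in all. Starts upright on the bench. Point: centre of the grip, 65 mm above the block's underside; x along block and grip, z up. Same turned end for end.
- well (a point): Well in the top of the cream dry block heater (250 x 200 x 85 mm, fixed, teal panel). Floor 86 (x) x 62 (y) mm; walls upright for 18 mm, then bevelled out 45 degrees for 10 mm to a mouth 106 x 82 mm at the flat top; 28 mm deep. Point: centre of the floor, 57 mm above the bench; x along the long side, z up. A block fits either way round; fully home, its grip point is 65 mm above this point.
- yellow_grip (a point): Bystander: block of the same size and shape, with a yellow grip and two rows of three holes. Point: centre of the grip, 65 mm above the block's underside; x along block and grip, z up. Not to be moved.
- red_grip (a point): Bystander: block of the same size and shape, with a red grip and two rows of two large holes. Point: centre of the grip, 65 mm above the block's underside; x along block and grip, z up. Not to be moved.

How it is judged:
By the outcome, as a careful person would: the job done as asked, in the order asked, and still so for the second after the job is handed in, with the robot touching nothing.
It also fails if it takes over 42 s, if anything falls off the work surface, if the arm or the gripper's body presses on something with over 40 N, if the wrist force passes 120 N, or if a joint passes its speed limit or range.

## Working session

There is one attempt and no reset: what is moved stays moved. The work goes in short steps, Python scripts to look and compute and a shell command to move; the robot and the scene stay as the last step left them, time stands still between calls to the robot, and variables do not carry over. Pictures are saved under pics/ and viewed, and the job is handed in when it is done.

```bash
mkdir -p pics; ls; cat > h.py <<'E'
import numpy as np, cv2
from workcell import status, imaging, bot
def grab(n,save=None):
    f=imaging.grab_frame(n)
    if save: cv2.imwrite('pics/'+save,f['color'][:,:,::-1])
    return f
def rays(f,uv):
    K=np.array([[f['fx'],0,f['cx']],[0,f['fy'],f['cy']],[0,0,1]])
    p=cv2.undistortPoints(np.array(uv,float).reshape(-1,1,2),K,np.array(f['distortion'],float)).reshape(-1,2)
    return p
def cloud(f,mask=None):
    z=f['range_z']; m=z>0
    if mask is not None: m&=mask
    v,u=np.nonzero(m); p=rays(f,np.c_[u,v]); zz=z[v,u]
    c=np.c_[p*zz[:,None],zz]
    T=np.linalg.inv(f['camera_from_world'])
    return c@T[:3,:3].T+T[:3,3], u,v
def uv_at_z(f,uv,zw):
    p=rays(f,uv); T=np.linalg.inv(f['camera_from_world'])
    d=np.c_[p,np.ones(len(p))]@T[:3,:3].T; o=T[:3,3]
    return o+d*((zw-o[2])/d[:,2])[:,None]
E
python3 - <<'E'
from h import *
s=status.observe()
for k,v in s.items(): print(k,np.round(v,4))
for c in ['top','side','wrist']:
    f=grab(c,c+'0.png')
    for t,z in [('blue_grip',.065),('well',.057),('yellow_grip',.065),('red_grip',.065)]:
        for r in imaging.mark_of(t,c)[:2]:
            print(c,t,np.round(r['uv'],1),round(r['conf'],2),uv_at_z(f,[r['uv']],z).round(4))
print(status.observe()['clock'])
E
```

```text
pics
clock 0.0
qpos [ 1.1838  0.5208 -0.0363  1.5988  0.0212  1.0214 -0.1128]
qd [-0.     -0.0002  0.0014 -0.0001 -0.0001 -0.0005  0.0006]
joint_efforts [-8.96000e-02 -8.53939e+01  1.78260e+00 -3.33513e+01  3.23000e-02
 -5.28000e-01  6.00000e-03]
position [ 0.1948 -0.5942  0.2509]
tool_rot [ 3.1407e+00 -1.0000e-04  3.1670e-01]
force [ 0.4627 -0.2034  0.0281]
moment [-0.0443 -0.007   0.0002]
grip_width 0.0852
top blue_grip [283.8 226.7] 0.57 [[ 0.4827 -0.0473  0.065 ]]
top well [157.7 185.9] 0.92 [[0.5557 0.2676 0.057 ]]
top yellow_grip [363. 252.] 0.81 [[ 0.44  -0.237  0.065]]
top red_grip [369.3 170.6] 0.61 [[ 0.64  -0.246  0.065]]
side blue_grip [231.  217.1] 0.96 [[ 0.4834 -0.0557  0.065 ]]
side well [231.3 143. ] 0.83 [[0.5478 0.2644 0.057 ]]
side yellow_grip [224.6 278.5] 0.65 [[ 0.438  -0.2245  0.065 ]]
side red_grip [333.5 265.3] 0.87 [[ 0.6362 -0.2383  0.065 ]]
0.75
```

View images.

View pics/top0.png

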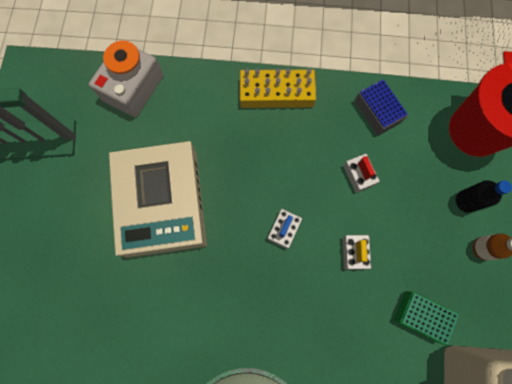

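View pics/side0.png

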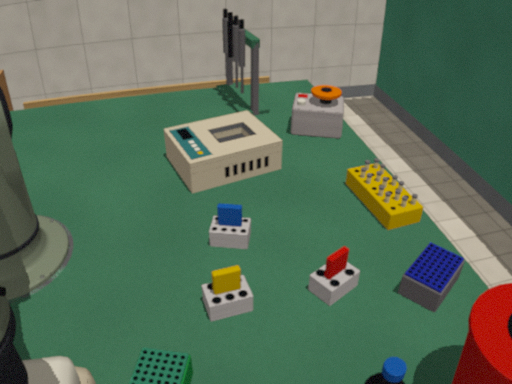

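```bash
python3 - <<'E'
from h import *
f=grab('top'); 
P,u,v=cloud(f)
np.savez('top.npz',P=P,u=u,v=v,color=f['color'])
def rect(Q):
    r=cv2.minAreaRect((Q[:,:2]*1000).astype(np.float32)); return np.round(r[0],1),np.round(r[1],1),round(r[2],1)
# blocks
for n,c in [('blue',(.483,-.05)),('yel',(.44,-.23)),('red',(.638,-.242))]:
    near=np.hypot(P[:,0]-c[0],P[:,1]-c[1])<.08
    for lo,hi in [(.03,.05),(.075,.1)]:
        Q=P[near&(P[:,2]>lo)&(P[:,2]<hi)]
        print(n,lo,len(Q),Q[:,2].mean().round(4),Q.mean(0).round(4),rect(Q))
near=np.hypot(P[:,0]-.55,P[:,1]-.266)<.2
Q=P[near&(P[:,2]>.08)&(P[:,2]<.092)];print('heater',Q[:,2].mean(),rect(Q))
near=np.hypot(P[:,0]-.55,P[:,1]-.266)<.08
for lo,hi in[(.045,.062),(.045,.076),(.045,.082)]:
    Q=P[near&(P[:,2]>lo)&(P[:,2]<hi)];print('well',len(Q),Q.mean(0),rect(Q))
img=cv2.resize(f['color'][130:270,90:320,::-1],None,fx=3.4,fy=3.4,interpolation=cv2.INTER_CUBIC);cv2.imwrite('pics/crop.png',img)
f=grab('side')
P,u,v=cloud(f)
near=np.hypot(P[:,0]-.483,P[:,1]+.05)<.08
for lo,hi in [(.03,.05),(.055,.1)]:
        Q=P[near&(P[:,2]>lo)&(P[:,2]<hi)]
        print('side',lo,len(Q),Q.mean(0).round(4),rect(Q))
near=np.hypot(P[:,0]-.55,P[:,1]-.266)<.08
for lo,hi in[(.045,.062),(.045,.082)]:
    Q=P[near&(P[:,2]>lo)&(P[:,2]<hi)];print('well',len(Q),Q.mean(0),rect(Q))
img=cv2.resize(f['color'][100:260,150:300,::-1],None,fx=3.6,fy=3.6,interpolation=cv2.INTER_CUBIC);cv2.imwrite('pics/crop2.png',img)
E
```

```text
blue 0.03 613 0.0397 [ 0.4815 -0.0508  0.0397] (array([483.5, -51.7]), array([56. , 80.2]), 69.7)
blue 0.075 133 0.0887 [ 0.4825 -0.0513  0.0887] (array([483.2, -51.5]), array([13.9, 49.2]), 69.7)
yel 0.03 544 0.0398 [ 0.4395 -0.2271  0.0398] (array([ 441.8, -231.1]), array([77.1, 57.1]), 5.4)
yel 0.075 153 0.088 [ 0.4418 -0.2292  0.088 ] (array([ 442.5, -230.9]), array([45.7, 14.8]), 5.6)
red 0.03 459 0.0397 [ 0.6378 -0.2307  0.0397] (array([ 645.3, -235.6]), array([80.3, 56.7]), 26.6)
red 0.075 153 0.0874 [ 0.6439 -0.2338  0.0874] (array([ 645.3, -234.7]), array([50.4, 13.9]), 27.0)
heater 0.08443574563003271 (array([524.4, 265. ]), array([252.3, 200.9]), 13.4)
well 806 [0.55476131 0.27565286 0.05688294] (array([554.9, 275. ]), array([82.8, 60.9]), 13.9)
well 999 [0.55592205 0.27771472 0.05975319] (array([553.4, 273.8]), array([93.7, 69.6]), 12.9)
well 1446 [0.55574793 0.27626532 0.0658992 ] (array([552.5, 261.8]), array([151.1, 144.6]), 68.0)
side 0.03 626 [ 0.4791 -0.0601  0.0395] (array([480.7, -48.9]), array([59.2, 80.8]), 70.5)
side 0.055 419 [ 0.4801 -0.053   0.0757] (array([480.6, -49.7]), array([16.7, 49.9]), 69.0)
well 173 [0.55185512 0.29814225 0.05801483] (array([551.7, 294.4]), array([77.9, 34.5]), 14.4)
well 500 [0.55370759 0.30040384 0.06857875] (array([555.2, 261.8]), array([102.1, 120.2]), 14.7)
```

View pics/crop.png

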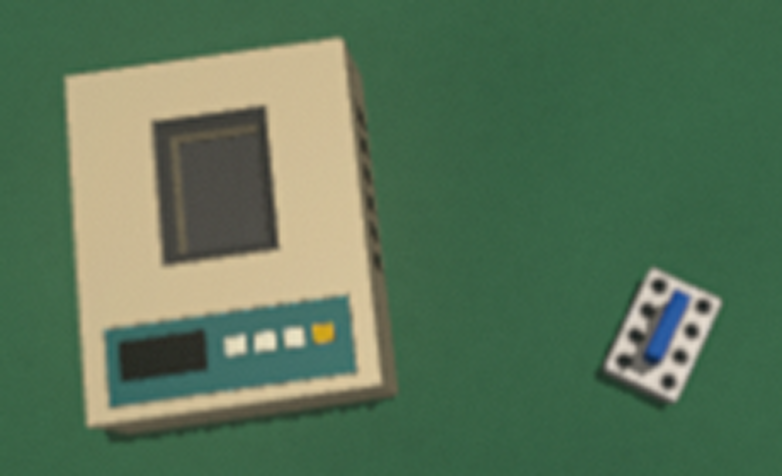

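View pics/crop2.png

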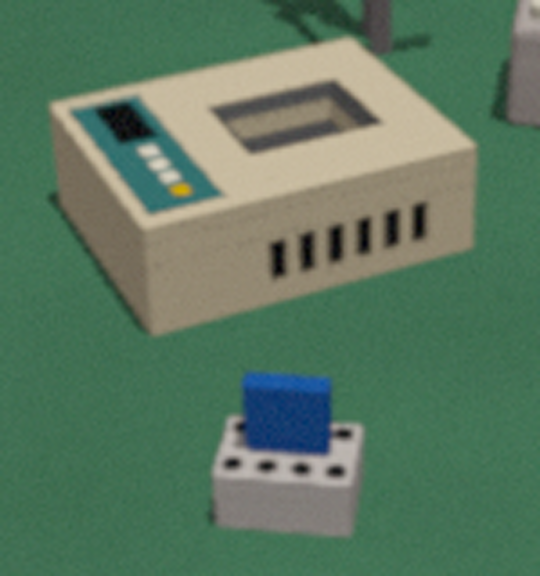

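The top view shows the blue block near (285,228) and the well near (153,184). In the world frame, blue is at (0.4825, -0.051) with its long axis at -20°. The well is at (0.554, 0.273) with its long axis at 13.5°. I'll move over blue.

```bash
python3 -m handwheel '[{"offset":[34,-33,0],"rot":[0,0,0],"claw":1},{"offset":[34,-33,0],"rot":[0,0,0],"claw":1},{"offset":[34,-33,0],"rot":[0,0,0],"claw":1},{"offset":[34,-33,0],"rot":[0,0,0],"claw":1},{"offset":[34,-33,0],"rot":[0,0,0],"claw":1},{"offset":[34,-33,0],"rot":[0,0,0],"claw":1},{"offset":[34,-33,0],"rot":[0,0,0],"claw":1},{"offset":[34,-33,0],"rot":[0,0,0],"claw":1},{"offset":[34,-33,0],"rot":[0,0,0],"claw":1},{"offset":[34,-33,0],"rot":[0,0,0],"claw":1},{"offset":[34,-33,0],"rot":[0,0,0],"claw":1},{"offset":[34,-33,0],"rot":[0,0,0],"claw":1}]' 60
python3 -m handwheel '[{"offset":[0,0,0],"rot":[0,0,-8.5],"claw":1},{"offset":[0,0,0],"rot":[0,0,-8.5],"claw":1},{"offset":[0,0,0],"rot":[0,0,-8.5],"claw":1},{"offset":[0,0,0],"rot":[0,0,-8.5],"claw":1},{"offset":[0,0,0],"rot":[0,0,-8.5],"claw":1},{"offset":[0,0,0],"rot":[0,0,-8.5],"claw":1},{"offset":[0,0,0],"rot":[0,0,-8.5],"claw":1},{"offset":[0,0,0],"rot":[0,0,-8.5],"claw":1},{"offset":[0,0,0],"rot":[0,0,-8.5],"claw":1},{"offset":[0,0,0],"rot":[0,0,-8.5],"claw":1},{"offset":[0,0,0],"rot":[0,0,-8.5],"claw":1},{"offset":[0,0,0],"rot":[0,0,-8.5],"claw":1}]'
python3 - <<'E'
from h import *
s=status.observe(); print(s['clock'],s['position'].round(4) if hasattr(s['position'],'round') else s['position'],np.degrees(s['tool_rot']),np.round(s['qpos'],3))
E
```

```text
clock: 2.05
position: [0.459, -0.0886, 0.2497]
tool_rot: [-3.141, 0.001, 0.317]
force: [0.9, -1.9, -12.7]
grip_width: 0.0853
clock: 3.25
position: [0.4584, -0.0904, 0.2495]
tool_rot: [-3.141, -0.001, 2.103]
force: [0.9, -0.6, -12.7]
grip_width: 0.0854
3.25 [ 0.4584 -0.0904  0.2495] [-1.79937773e+02 -7.47705630e-02  1.20509494e+02] [ 0.581  0.325 -0.631  1.976  0.239  0.916  0.36 ]
```

```bash
python3 -m handwheel '[{"offset":[0,0,0],"rot":[0,0,-7.85],"claw":1},{"offset":[0,0,0],"rot":[0,0,-7.85],"claw":1},{"offset":[0,0,0],"rot":[0,0,-7.85],"claw":1},{"offset":[0,0,0],"rot":[0,0,-7.85],"claw":1},{"offset":[0,0,0],"rot":[0,0,-7.85],"claw":1},{"offset":[0,0,0],"rot":[0,0,0],"claw":1}]'
cat >> h.py <<'E'
def rect(Q):
    r=cv2.minAreaRect((Q[:,:2]*1000).astype(np.float32)); return np.round(r[0],1),np.round(r[1],1),round(r[2],1)
from scipy.spatial.transform import Rotation as Ro
def totool(p):
    s=status.observe(); R=Ro.from_euler('xyz',s['tool_rot']).as_matrix()
    return (R.T@(np.array(p)-np.array(s['position']))*1000).round(1)
E
python3 - <<'E'
from h import *
s=status.observe(); print(s['clock'],np.round(s['position'],4),np.degrees(s['tool_rot']),np.round(s['qpos'],3))
f=grab('wrist','w1.png');P,u,v=cloud(f)
near=np.hypot(P[:,0]-.483,P[:,1]+.05)<.07
for lo,hi in [(.03,.05),(.075,.1)]:
        Q=P[near&(P[:,2]>lo)&(P[:,2]<hi)]
        print(lo,len(Q),Q.mean(0).round(4),rect(Q))
print(totool([.4825,-.051,.066]))
E
```

```text
clock: 3.85
position: [0.4585, -0.0905, 0.2495]
tool_rot: [3.141, -0.002, 2.785]
force: [0.9, -1.1, -12.1]
grip_width: 0.0853
3.85 [ 0.4585 -0.0905  0.2495] [ 1.79982100e+02 -1.00180772e-01  1.59546188e+02] [ 0.694  0.355 -0.778  1.971  0.306  0.937  0.976]
0.03 2087 [ 0.477  -0.0488  0.0398] (array([483.1, -48.1]), array([56.2, 80.2]), 69.9)
0.075 649 [ 0.481  -0.0485  0.0882] (array([482.5, -48.1]), array([14.4, 49. ]), 70.4)
[ -8.6  45.4 183.7]
```

View pics/w1.png

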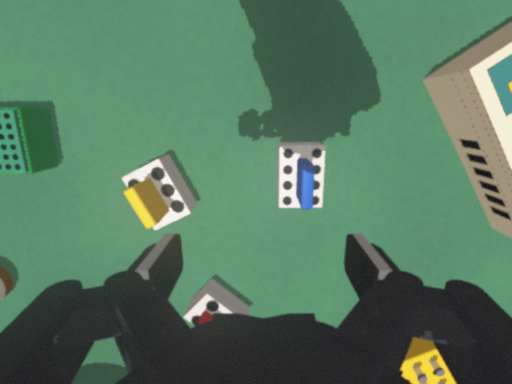

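The wrist view shows blue centred near (303,175), about 2 mm off the top-camera estimate in y. I'll split the difference and descend.

```bash
python3 -m handwheel '[{"offset":[-4,23,0],"rot":[0,0,0],"claw":1},{"offset":[-4,23.5,10],"rot":[0,0,0],"claw":1},{"offset":[0,0,40],"rot":[0,0,0],"claw":1},{"offset":[0,0,40],"rot":[0,0,0],"claw":1},{"offset":[0,0,25],"rot":[0,0,0],"claw":1},{"offset":[0,0,0],"rot":[0,0,0],"claw":1}]'
python3 - <<'E'
from h import *
s=status.observe(); print(s['clock'],np.round(s['position'],4),np.degrees(s['tool_rot']),np.round(s['qpos'],3))
f=grab('wrist','w2.png');P,u,v=cloud(f)
near=np.hypot(P[:,0]-.483,P[:,1]+.05)<.055
for lo,hi in [(.03,.05),(.075,.095)]:
        Q=P[near&(P[:,2]>lo)&(P[:,2]<hi)]
        print(lo,len(Q),Q.mean(0).round(4),rect(Q))
print(totool([.4825,-.0495,.066]))
E
```

```text
clock: 4.5
position: [0.4811, -0.0495, 0.1326]
tool_rot: [-3.14, -0.005, 2.779]
force: [-0.2, -0.5, -12.1]
grip_width: 0.0855
4.5 [ 0.4811 -0.0495  0.1326] [-179.93719231   -0.29887316  159.22576967] [ 0.486  0.556 -0.668  2.038  0.514  0.723  0.702]
0.03 4829 [ 0.4776 -0.0463  0.0399] (array([483.2, -48.4]), array([56.2, 80.5]), 70.0)
0.075 1530 [ 0.4804 -0.0476  0.0889] (array([482.7, -48.5]), array([13.6, 49.8]), 69.5)
[-0.6  0.  68.5]
```

View pics/w2.png

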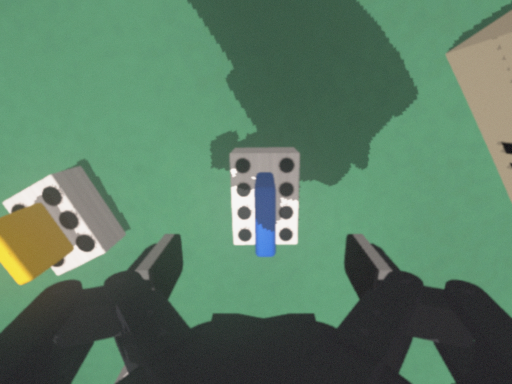

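The blue grip is centred between the fingers (column 264 in the wrist view). I'll descend and grip.

```bash
python3 -m handwheel '[{"offset":[-0.5,0.3,35],"rot":[0,0,-0.5],"claw":1},{"offset":[0,0,31],"rot":[0,0,0],"claw":1},{"offset":[0,0,0],"rot":[0,0,0],"claw":1},{"offset":[0,0,0],"rot":[0,0,0],"claw":-1},{"offset":[0,0,0],"rot":[0,0,0],"claw":-1},{"offset":[0,0,0],"rot":[0,0,0],"claw":-1},{"offset":[0,0,0],"rot":[0,0,0],"claw":-1},{"offset":[0,0,0],"rot":[0,0,0],"claw":-1},{"offset":[0,0,0],"rot":[0,0,0],"claw":-1},{"offset":[0,0,0],"rot":[0,0,0],"claw":-1},{"offset":[0,0,0],"rot":[0,0,0],"claw":-1}]' 90
python3 - <<'E'
from h import *
s=status.observe(); print(s['clock'],np.round(s['position'],4),np.degrees(s['tool_rot']),np.round(s['qpos'],3),s['grip_width'])
E
```

```text
clock: 5.65
position: [0.4838, -0.0498, 0.0698]
tool_rot: [-3.141, 0.001, 2.791]
force: [-2.7, -2.5, 7.8]
grip_width: 0.013
5.65 [ 0.4838 -0.0498  0.0698] [-1.79991772e+02  4.90456581e-02  1.59893196e+02] [ 0.413  0.658 -0.577  2.068  0.638  0.595  0.607] 0.0130024357180514
```

```bash
python3 -m handwheel '[{"offset":[0,0,-10],"rot":[0,0,0],"claw":-1},{"offset":[0,0,-30],"rot":[0,0,0],"claw":-1},{"offset":[0,0,-40],"rot":[0,0,0],"claw":-1},{"offset":[0,0,-40],"rot":[0,0,0],"claw":-1},{"offset":[0,0,-20],"rot":[0,0,0],"claw":-1},{"offset":[0,0,0],"rot":[0,0,0],"claw":-1}]'
cat >> h.py <<'E'
def block_in_tool(f,pr=True):
    s=status.observe(); R=Ro.from_euler('xyz',s['tool_rot']).as_matrix()
    P,u,v=cloud(f); L=(P-np.array(s['position']))@R*1000
    return L,u,v
E
python3 - <<'E'
from h import *
s=status.observe(); print(s['clock'],np.round(s['position'],4),np.degrees(s['tool_rot']),np.round(s['qpos'],3),s['grip_width'],s['force'])
np.set_printoptions(suppress=True,precision=1)
for c in ['wrist','side']:
    f=grab(c,c+'3.png'); L,u,v=block_in_tool(f)
    m=(abs(L[:,0])<60)&(abs(L[:,1])<45)&(L[:,2]>15)&(L[:,2]<75); Q=L[m]
    t=Q[(Q[:,2]>18)&(Q[:,2]<34)]
    print(c,len(Q),len(t))
    if len(t)>50:
        m0=t; A=np.c_[m0[:,:2],np.ones(len(m0))]; 
        for _ in range(4):
            cf=np.linalg.lstsq(A,m0[:,2],rcond=None)[0]; k=abs(A@cf-m0[:,2])<2; A=A[k];m0=m0[k]
        print('plane slope deg',np.degrees(cf[:2]),'z0',cf[2],len(m0),rect(m0/1000))
    if len(Q): print(Q.min(0),Q.max(0))
E
```

```text
clock: 6.25
position: [0.4842, -0.0498, 0.2116]
tool_rot: [3.141, 0.003, 2.79]
force: [0.4, -0.7, -16.3]
grip_width: 0.013
6.25 [ 0.4842 -0.0498  0.2116] [179.96578528   0.19977309 159.87279894] [ 0.568  0.441 -0.76   1.97   0.393  0.877  0.82 ] 0.012995285849275324 [  0.37077652  -0.69736077 -16.3065045 ]
wrist 6364 5654
plane slope deg [ 0.2 -0.2] z0 28.107448391204795 5444 (array([11.5,  1. ]), array([56.1, 57.9]), 89.9)
[-17.4 -27.1  15. ] [40.6 29.2 66.9]
side 1289 600
plane slope deg [-0.2 -1.8] z0 28.445606984229347 393 (array([ 2.9, -2.3]), array([54.2, 79.5]), 88.5)
[-37.4 -30.6  15.1] [43.3 27.9 70.1]
```

View pics/wrist3.png

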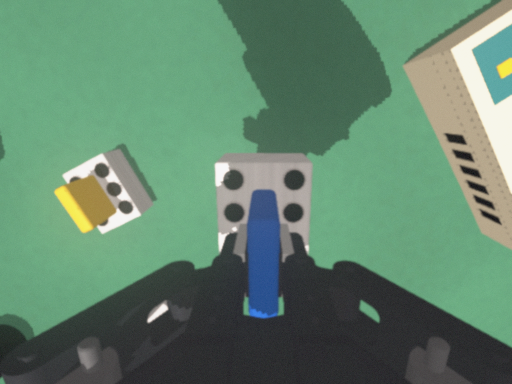

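View pics/side3.png

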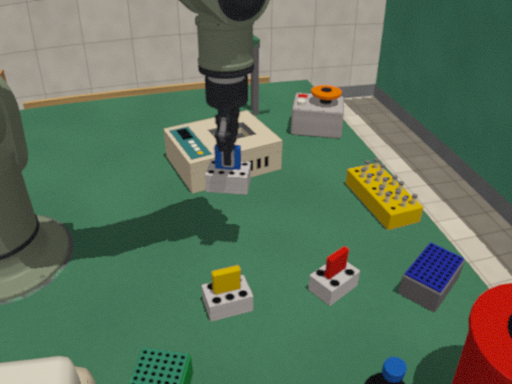

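Grasp is good: the block hangs level, centred in the jaws, with its underside about 68 mm below the TCP. I'll move near the well and turn to its yaw.

```bash
python3 -m handwheel '[{"offset":[-5.2,43.8,-4],"rot":[0,0,0],"claw":-1},{"offset":[-5.2,43.8,-4],"rot":[0,0,0],"claw":-1},{"offset":[-5.2,43.8,-4],"rot":[0,0,0],"claw":-1},{"offset":[-5.2,43.8,0],"rot":[0,0,0],"claw":-1},{"offset":[-5.2,43.8,0],"rot":[0,0,0],"claw":-1},{"offset":[0,0,0],"rot":[0,0,-8.4],"claw":-1},{"offset":[0,0,0],"rot":[0,0,-8.4],"claw":-1},{"offset":[0,0,0],"rot":[0,0,-8.4],"claw":-1},{"offset":[0,0,0],"rot":[0,0,-8.4],"claw":-1},{"offset":[0,0,0],"rot":[0,0,0],"claw":-1},{"offset":[0,0,0],"rot":[0,0,0],"claw":-1}]'
python3 - <<'E'
from h import *
s=status.observe(); print(s['clock'],np.round(s['position'],4),np.degrees(s['tool_rot']),np.round(s['qpos'],3),s['grip_width'],s['force'])
np.set_printoptions(suppress=True,precision=4)
f=grab('wrist','wrist4.png'); P,u,v=cloud(f)
np.savez('w4.npz',P=P,u=u,v=v)
print(imaging.mark_of('well','wrist')[:1])
near=np.hypot(P[:,0]-.554,P[:,1]-.273)<.075
for lo,hi in[(.045,.060),(.045,.076),(.045,.081)]:
    Q=P[near&(P[:,2]>lo)&(P[:,2]<hi)];print('well',len(Q),Q.mean(0) if len(Q) else '',rect(Q) if len(Q) else '')
Q=P[near&(P[:,2]>.08)];print(Q[:,2].mean())
E
```

```text
clock: 7.45
position: [0.5827, 0.1469, 0.2198]
tool_rot: [3.141, -0.002, -2.91]
force: [-0.0, -0.8, -15.3]
grip_width: 0.013
7.45 [0.5827 0.1469 0.2198] [ 1.79973325e+02 -1.22031989e-01 -1.66751877e+02] [ 0.225  0.651 -0.866  1.665  0.547  1.088  0.998] 0.013023055046848798 [ -0.03019687  -0.75646218 -15.32649453]
[{'uv': [382.2, 179.8], 'conf': 0.92}]
well 4023 [0.5509 0.2779 0.0574] (array([552.4, 278.2]), array([85.8, 57. ]), 13.3)
well 5316 [0.5525 0.2819 0.0603] (array([552.4, 275.1]), array([92. , 67.6]), 14.7)
well 7046 [0.5522 0.2821 0.0648] (array([552.2, 275.1]), array([100.9,  78.2]), 13.2)
0.1004533419351447
```

View pics/wrist4.png

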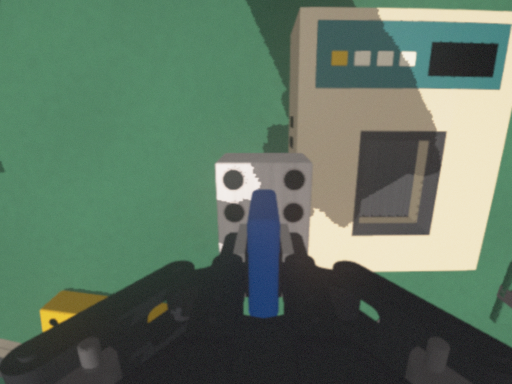

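```bash
python3 - <<'E'
from h import *
def edges(P,name):
    a=np.radians(13.4); c=np.array([.5535,.2745])
    ex=np.array([np.cos(a),np.sin(a)]); ey=np.array([-ex[1],ex[0]])
    q=(P[:,:2]-c)*1000; X=q@ex;Y=q@ey;Z=P[:,2]*1000
    top=(Z>83)&(Z<88)
    # rim: innermost top-plane points along each direction, by strips
    def strip(A,B,lim):
        o=[]
        for b in np.arange(-25,26,5):
            s=top&(abs(B-b)<2.5)&(abs(A)<lim+25)
            lo=A[s&(A<0)];hi=A[s&(A>0)]
            if len(lo)and len(hi): o.append((b,lo.max(),hi.min()))
        return np.array(o).round(1)
    ox=strip(X,Y,53);oy=strip(Y,X,41)
    print(name,'X edges med',np.median(ox[:,1:],0) if len(ox) else ox,'Y',np.median(oy[:,1:],0) if len(oy) else oy)
    if len(ox)>3: print('slopes x',np.degrees(np.polyfit(ox[:,0],ox[:,1],1)[0]),np.degrees(np.polyfit(ox[:,0],ox[:,2],1)[0]))
    if len(oy)>3: print('slopes y',np.degrees(np.polyfit(oy[:,0],oy[:,1],1)[0]),np.degrees(np.polyfit(oy[:,0],oy[:,2],1)[0]))
d=np.load('top.npz');edges(d['P'],'top')
d=np.load('w4.npz');edges(d['P'],'wrist')
P=d['P'];m=(P[:,2]>.08)&(P[:,2]<.09)&(P[:,1]>.13)&(P[:,0]<.7);print(rect(P[m&(P[:,1]>.17)]), P[m][:,2].mean())
E
```

```text
top X edges med [-53.4  50.9] Y [-43.1  36.7]
slopes x -0.9375673011231794 0.3541920915354225
slopes y -0.15626121685384642 1.5313599251678534
wrist X edges med [-51.9  49.6] Y [-39.3  38.2]
slopes x 0.6771319397000634 0.03125224337076618
slopes y 0.22918311805232677 0.6771319397000634
(array([523. , 268.2]), array([251.4, 200.4]), 13.7) 0.08499030432063646
```

Taking the bias into account, the well centre is about (0.5525, 0.273) with yaw 13.5°. I'll move above it, then tip the block 20° with the robot-side end low.

```bash
python3 -m handwheel '[{"offset":[6.9,43.2,0],"rot":[0,0,-0.25],"claw":-1},{"offset":[6.9,43.2,0],"rot":[0,0,0],"claw":-1},{"offset":[6.9,43.2,0],"rot":[0,0,0],"claw":-1},{"offset":[0,0,0],"rot":[0,-6.7,0],"claw":-1},{"offset":[0,0,0],"rot":[0,-6.7,0],"claw":-1},{"offset":[0,0,0],"rot":[0,-6.7,0],"claw":-1},{"offset":[0,0,0],"rot":[0,0,0],"claw":-1},{"offset":[0,0,0],"rot":[0,0,0],"claw":-1}]' 110
cat >> h.py <<'E'
A=np.radians(13.5); C=np.array([.5525,.273]); EX=np.array([np.cos(A),np.sin(A)]); EY=np.array([-EX[1],EX[0]])
def wellframe():
    s=status.observe(); R=Ro.from_euler('xyz',s['tool_rot']).as_matrix()
    p=np.array(s['position']); xw=(p[:2]-C)@EX*1000; yw=(p[:2]-C)@EY*1000
    Rw=np.array([[EX[0],EX[1],0],[EY[0],EY[1],0],[0,0,1]])@R
    tilt=np.degrees(np.arcsin(-Rw[2,0])); roll=np.degrees(np.arcsin(Rw[2,1])); yaw=np.degrees(np.arctan2(-Rw[1,0],-Rw[0,0]))
    low=np.array([xw,yw,p[2]*1000])+Rw@np.array([41,0,68.5]); hi=np.array([xw,yw,p[2]*1000])+Rw@np.array([-39,0,68.5])
    print('t',round(s['clock'],2),'tcp_w',np.round([xw,yw,p[2]*1000],1),'tilt %.1f roll %.1f yaw %.2f'%(tilt,roll,yaw),'low',low.round(1),'hi',hi.round(1),'F',np.round(s['force'],1),'M',np.round(s['moment'],2),'w',round(s['grip_width'],4))
    return Rw
def go(low,th):
    "tool-axis offset+rot to bring low corner (well frame mm) to low with tilt th deg; offset applied before rot"
    s=status.observe(); Rw=wellframe(); t=np.radians(th); c,n=np.cos(t),np.sin(t)
    xt=np.array([-c,0,-n]); zt=np.array([n,0,-c]); yt=np.cross(zt,xt)
    tgt=np.array(low)-41*xt-68.5*zt
    p=np.array(s['position']); cur=np.array([(p[:2]-C)@EX*1000,(p[:2]-C)@EY*1000,p[2]*1000])
    Rt=np.c_[xt,yt,zt]
    print(' offset',(Rw.T@(tgt-cur)).round(1),'rot',np.degrees(Ro.from_matrix(Rw.T@Rt).as_rotvec()).round(2))
E
python3 - <<'E'
from h import *
go([-35.4,0,92],20)
f=grab('wrist','wrist5.png')
L,u,v=block_in_tool(f)
m=(abs(L[:,0])<60)&(abs(L[:,1])<45)&(L[:,2]>22)&(L[:,2]<34);t=L[m]
print(rect(t/1000),np.median(t[:,2]),np.percentile(t,[.5,99.5],axis=0).round(1), 'slope',np.degrees(np.linalg.lstsq(np.c_[t[:,:2],np.ones(len(t))],t[:,2],rcond=None)[0][:2]))
grab('side','side5.png')
E
```

```text
clock: 8.35
position: [0.5323, 0.2681, 0.2217]
tool_rot: [-3.141, 0.35, -2.903]
force: [1.4, -0.5, -15.9]
grip_width: 0.0126
t 8.35 tcp_w [-2.080e+01 -1.000e-01  2.217e+02] tilt 20.0 roll -0.0 yaw 0.20 low [-35.8  -0.2 143.3] hi [3.930e+01 1.000e-01 1.707e+02] F [  1.4  -0.5 -15.9] M [-0.53  0.46  0.04] w 0.0126
 offset [17.1  0.1 48.3] rot [0.03 0.04 0.19]
(array([12.7, -0. ]), array([58.6, 56.4]), 0.1) 30.063275454060005 [[-11.3 -27.7  24.5]
 [ 41.8  27.7  33.4]] slope [ 0.2697031  -0.13656128]
```

View pics/wrist5.png

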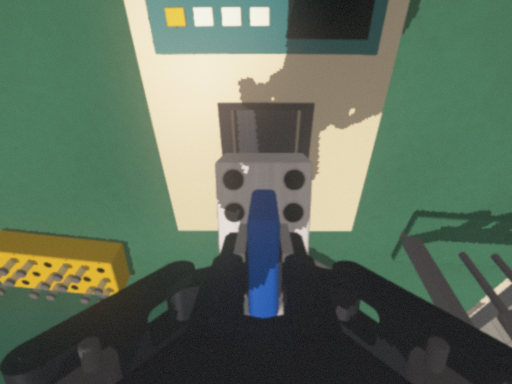

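View pics/side5.png

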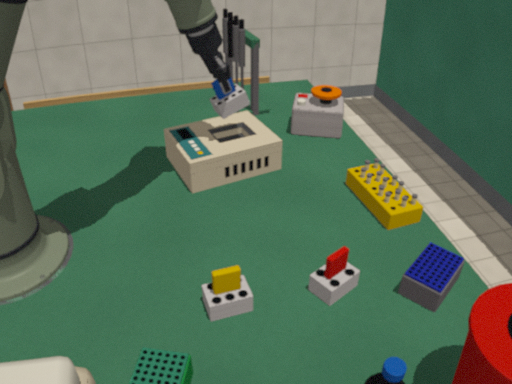

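```bash
python3 - <<'E'
from h import *
f=grab('wrist'); P,u,v=cloud(f)
q=(P[:,:2]-C)*1000; X=q@EX;Y=q@EY;Z=P[:,2]*1000
top=(Z>82)&(Z<88)
for b in range(-50,-20,4):
    s=top&(abs(X-b)<2); s2=(Z<80)&(Z>50)&(abs(X-b)<2)&(abs(Y)<60)
    lo=Y[s&(Y<0)];hi=Y[s&(Y>0)]
    fl=s2&(Z<60)
    print(b,lo.max() if len(lo) else None,hi.min() if len(hi) else None,'floor',(Y[fl].min(),Y[fl].max()) if fl.any() else None)
s=top&(abs(Y)<30)&(X<0); print('near rim X',X[s].max(), 'top z',np.median(Z[top]))
fl=(Z<60)&(Z>50)&(abs(Y)<25)&(X<0)&(X>-60);print('floor xmin',X[fl].min(),np.median(Z[fl]))
E
```

```text
-50 -0.5328330592255639 0.308300389481683 floor None
-46 -35.51659091713007 39.093197124841275 floor None
-42 -36.80118832338876 39.193845506059894 floor None
-38 -36.22491950837964 38.921498876149684 floor (np.float64(-29.063717598886466), np.float64(32.962243303888854))
-34 -35.039032163245686 39.38058028766364 floor (np.float64(-29.263601848382887), np.float64(33.06968024635542))
-30 -36.04068449305257 39.513880349943676 floor (np.float64(-29.31116399576996), np.float64(32.54080134453008))
-26 -36.357970348070374 39.10274341332731 floor (np.float64(-28.772400778890304), np.float64(32.84727212774864))
-22 -35.97515690211287 39.43459186275475 floor (np.float64(-29.015925481017984), np.float64(33.0880233174753))
near rim X -49.598924922358414 top z 84.98593851306212
floor xmin -37.017893769688484 57.1830875675533
```

The wrist view shows the mouth at columns 219–313 against the block at 217–309, so the well sits 1.7 mm further in +y. I'll correct for that and lower the low edge.

```bash
sed -i 's/C=np.array(\[.5525,.273\])/C=np.array([.5521,.27465])/; s/41,0,68.5/41.5,0,69.3/; s/-39,0,68.5/-38.5,0,69.3/; s/41\*xt-68.5\*zt/41.5*xt-69.3*zt/' h.py
python3 - <<'E'
from h import *
go([-35,0,92],20)
E
```

```text
t 8.5 tcp_w [-20.   -1.8 221.3] tilt 20.0 roll 0.0 yaw 0.14 low [-35.3  -1.8 142. ] hi [ 39.9  -1.6 169.4] F [  0.8  -0.9 -15.9] M [-0.62  0.44 -0.04] w 0.0126
 offset [16.8  1.8 47.1] rot [0.09 0.03 0.13]
```

```bash
python3 -m handwheel '[{"offset":[8.4,1.8,23.5],"rot":[0,0,0.1],"claw":-1},{"offset":[8.4,0,23.5],"rot":[0,0,0],"claw":-1},{"offset":[0,0,0],"rot":[0,0,0],"claw":-1},{"offset":[0,0,0],"rot":[0,0,0],"claw":-1}]'
python3 - <<'E'
from h import *
go([-35,0,66],20)
grab('side','side6.png');grab('wrist','wrist6.png')
import cv2
a=cv2.imread('pics/side6.png')[60:200,140:300];cv2.imwrite('pics/side6c.png',cv2.resize(a,None,fx=4,fy=4,interpolation=cv2.INTER_CUBIC))
E
```

```text
clock: 8.9
position: [0.5326, 0.2702, 0.1712]
tool_rot: [3.141, 0.35, -2.904]
force: [-1.0, -1.0, -15.5]
grip_width: 0.0127
t 8.9 tcp_w [-20.    0.2 171.2] tilt 20.0 roll 0.1 yaw 0.10 low [-35.2   0.3  91.9] hi [ 39.9   0.4 119.3] F [ -1.   -1.  -15.5] M [-0.57  0.45 -0.01] w 0.0127
 offset [ 8.6 -0.2 24.5] rot [0.1  0.03 0.1 ]
```

View pics/side6c.png

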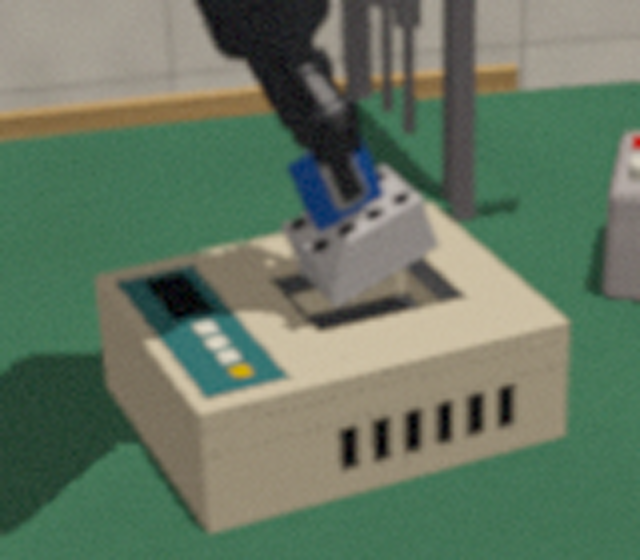

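View pics/wrist6.png

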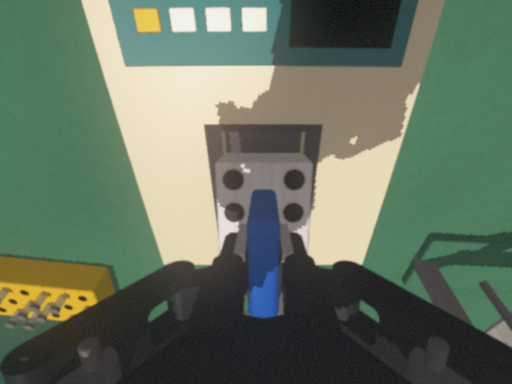

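The tilted block is centred over the mouth: wrist columns 216–310 inside 206–321. The low edge goes in.

```bash
python3 -m handwheel '[{"offset":[2.9,0,8.2],"rot":[0,0,0],"claw":-1},{"offset":[2.9,0,8.2],"rot":[0,0,0],"claw":-1},{"offset":[2.8,0,8.1],"rot":[0,0,0],"claw":-1},{"offset":[0,0,0],"rot":[0,0,0],"claw":-1},{"offset":[0,0,0],"rot":[0,0,0],"claw":-1}]'
python3 - <<'E'
from h import *
go([-35,0,58],20)
E
```

```text
clock: 9.5
position: [0.5325, 0.2702, 0.1452]
tool_rot: [3.141, 0.35, -2.903]
force: [0.8, 0.4, -15.6]
grip_width: 0.0132
t 9.5 tcp_w [-20.1   0.2 145.2] tilt 20.1 roll 0.0 yaw 0.17 low [-35.3   0.2  65.8] hi [39.8  0.4 93.3] F [  0.8   0.4 -15.6] M [-0.55  0.42 -0.05] w 0.0132
 offset [ 2.3 -0.2  7.5] rot [0.09 0.07 0.16]
```

No contact yet. Next I go down to about 1 mm above the floor in small steps.

```bash
python3 -m handwheel '[{"offset":[0.8,0,2.5],"rot":[0,0,0.1],"claw":-1},{"offset":[0.8,0,2.5],"rot":[0,0,0],"claw":-1},{"offset":[0.8,0,2.5],"rot":[0,0,0],"claw":-1},{"offset":[0,0,0],"rot":[0,0,0],"claw":-1},{"offset":[0,0,0],"rot":[0,0,0],"claw":-1}]'
python3 - <<'E'
from h import *
wellframe()
s=status.observe()
print("low target -36.2, tilt15");go([-36.2,0,58],15)
f=grab('wrist');L,u,v=block_in_tool(f)
m=(abs(L[:,0])<60)&(abs(L[:,1])<45)&(L[:,2]>22)&(L[:,2]<34);t=L[m]
print(np.median(t[:,2]),np.percentile(t,[.5,99.5],axis=0).round(1))
E
```

```text
clock: 10.0
position: [0.533, 0.2701, 0.1375]
tool_rot: [3.14, 0.351, -2.905]
force: [0.3, -1.4, -16.6]
grip_width: 0.0126
t 10.0 tcp_w [-1.970e+01  1.000e-01  1.375e+02] tilt 20.1 roll 0.1 yaw 0.04 low [-34.8   0.2  58.2] hi [40.3  0.2 85.7] F [  0.3  -1.4 -16.6] M [-0.54  0.52 -0.  ] w 0.0126
low target -36.2, tilt15
t 10.0 tcp_w [-1.970e+01  1.000e-01  1.375e+02] tilt 20.1 roll 0.1 yaw 0.04 low [-34.8   0.2  58.2] hi [40.3  0.2 85.7] F [  0.3  -1.4 -16.6] M [-0.54  0.52 -0.  ] w 0.0126
 offset [-4.6 -0.1  3.7] rot [0.09 5.09 0.04]
30.349503678717344 [[-11.8 -27.9  24.8]
 [ 59.9  27.7  33.9]]
```

The low edge is in, about 1 mm above the floor, and there is still no contact force. I'll rock it down in stages.

```bash
python3 -m handwheel '[{"offset":[-2.3,0,1.9],"rot":[0,2.5,0],"claw":-1},{"offset":[-2.3,0,1.9],"rot":[0,2.5,0],"claw":-1},{"offset":[0,0,0],"rot":[0,0,0],"claw":-1}]'
python3 - <<'E'
from h import *
go([-37.4,0,58],10)
E
```

```text
clock: 10.35
position: [0.5394, 0.2714, 0.1355]
tool_rot: [3.139, 0.263, -2.907]
force: [0.2, -1.1, -16.5]
grip_width: 0.0127
t 10.35 tcp_w [-13.1  -0.2 135.5] tilt 15.1 roll 0.1 yaw -0.06 low [-35.2  -0.   57.8] hi [42.1 -0.1 78.6] F [  0.2  -1.1 -16.5] M [-0.54  0.29 -0.  ] w 0.0127
 offset [-3.9  0.2  3.2] rot [ 0.12  5.07 -0.05]
```

```bash
python3 -m handwheel '[{"offset":[-1.9,0,1.5],"rot":[0,2.5,0],"claw":-1},{"offset":[-1.9,0.2,1.6],"rot":[0.1,2.5,0],"claw":-1},{"offset":[0,0,0],"rot":[0,0,0],"claw":-1}]'
python3 - <<'E'
from h import *
go([-38.8,0,57.8],5)
f=grab('wrist','wrist7.png')
E
```

```text
clock: 10.65
position: [0.5434, 0.2725, 0.1332]
tool_rot: [-3.141, 0.177, -2.907]
force: [2.1, -0.1, -12.9]
grip_width: 0.0128
t 10.65 tcp_w [ -9.   -0.  133.2] tilt 10.1 roll -0.0 yaw -0.03 low [-37.6  -0.   57.7] hi [41.1 -0.1 71.8] F [  2.1  -0.1 -12.9] M [-0.67 -0.21 -0.01] w 0.0128
 offset [-4.9  0.   3.7] rot [-0.02  5.14 -0.03]
```

View pics/wrist7.png

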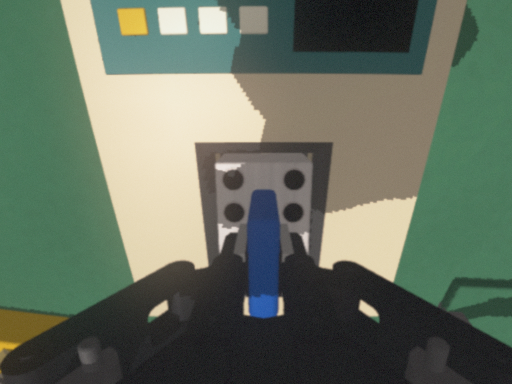

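Centred (mouth 196–331, block 214–312), with very light contact starting. Continuing.

```bash
python3 -m handwheel '[{"offset":[-2.4,0,1.8],"rot":[0,2.5,0],"claw":-1},{"offset":[-2.4,0,1.8],"rot":[0,2.5,0],"claw":-1},{"offset":[0,0,0],"rot":[0,0,0],"claw":-1}]'
python3 - <<'E'
from h import *
go([-40,0,57.5],0)
E
```

```text
clock: 11.0
position: [0.5483, 0.2737, 0.1303]
tool_rot: [-3.141, 0.09, -2.906]
force: [0.5, -2.3, -9.4]
grip_width: 0.013
t 11.0 tcp_w [ -3.9  -0.  130.3] tilt 5.2 roll -0.1 yaw -0.01 low [-38.9  -0.1  57.5] hi [40.7 -0.1 64.8] F [ 0.5 -2.3 -9.4] M [-0.84 -0.28 -0.03] w 0.013
 offset [-5.  0.  4.] rot [-0.05  5.18 -0.02]
```

```bash
python3 -m handwheel '[{"offset":[-2.5,0,1.9],"rot":[0,2.6,0],"claw":-1},{"offset":[-2.5,0,1.9],"rot":[0,2.6,0],"claw":-1},{"offset":[0,0,0],"rot":[0,0,0],"claw":-1},{"offset":[0,0,0],"rot":[0,0,0],"claw":-1}]'
python3 - <<'E'
from h import *
go([-40,0,57],0)
f=grab('wrist','wrist8.png');P,u,v=cloud(f);q=(P[:,:2]-C)*1000; X=q@EX;Y=q@EY;Z=P[:,2]*1000
m=(abs(X)<45)&(abs(Y)<32)&(Z>90)&(Z<106)
A=np.c_[X[m],Y[m],np.ones(m.sum())];cf=np.linalg.lstsq(A,Z[m],rcond=None)[0];print('top z',cf[2],np.degrees(cf[:2]),np.percentile(X[m],[1,99]),np.percentile(Y[m],[1,99]))
E
```

```text
clock: 11.4
position: [0.5527, 0.2752, 0.1271]
tool_rot: [-3.14, 0.001, -2.905]
force: [0.8, -1.2, -15.7]
grip_width: 0.0129
t 11.4 tcp_w [  0.8   0.4 127.1] tilt 0.1 roll -0.1 yaw 0.05 low [-40.7   0.3  57.7] hi [39.3  0.3 57.8] F [  0.8  -1.2 -15.7] M [-0.4  -0.19  0.07] w 0.0129
 offset [-0.7 -0.4  0.8] rot [-0.07  0.08  0.05]
top z 97.17603440358951 [0.66833852 0.04753516] [-40.35108094  10.18103403] [-27.22200251  27.71728017]
```

View pics/wrist8.png

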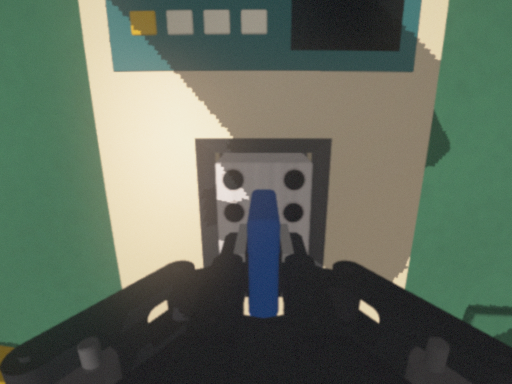

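Flat and inside the walls, with the block top at about 97 mm (seated is 97). I'll press gently to make sure it's home.

```bash
python3 -m handwheel '[{"offset":[-0.4,0,0.8],"rot":[0,0,0],"claw":-1},{"offset":[0,0,0.8],"rot":[0,0,0],"claw":-1},{"offset":[0,0,0],"rot":[0,0,0],"claw":-1}]'
python3 - <<'E'
from h import *
go([-40,0,57],0)
E
```

```text
clock: 11.75
position: [0.5526, 0.2751, 0.127]
tool_rot: [-3.14, -0.0, -2.905]
force: [-11.0, -7.2, 14.6]
grip_width: 0.0127
t 11.75 tcp_w [  0.6   0.3 127. ] tilt -0.0 roll -0.1 yaw 0.06 low [-40.9   0.1  57.7] hi [39.1  0.2 57.6] F [-11.   -7.2  14.6] M [-2.06  2.2   0.01] w 0.0127
 offset [-0.9 -0.3  0.7] rot [-0.11 -0.02  0.06]
```

It's on the floor: 30 N of reaction and the tool stopped. I'll ease off and open.

```bash
python3 -m handwheel '[{"offset":[0.4,0,-1.0],"rot":[0,0,0],"claw":-1},{"offset":[0,0,0],"rot":[0,0,0],"claw":-1},{"offset":[0,0,0],"rot":[0,0,0],"claw":0},{"offset":[0,0,0],"rot":[0,0,0],"claw":0},{"offset":[0,0,0],"rot":[0,0,0],"claw":0},{"offset":[0,0,0],"rot":[0,0,0],"claw":0},{"offset":[0,0,0],"rot":[0,0,0],"claw":0},{"offset":[0,0,0],"rot":[0,0,0],"claw":0}]'
python3 - <<'E'
from h import *
wellframe()
f=grab('wrist','wrist9.png')
E
```

```text
clock: 12.55
position: [0.5529, 0.2751, 0.1264]
tool_rot: [-3.141, -0.002, -2.905]
force: [0.2, -1.6, -12.3]
grip_width: 0.0429
t 12.55 tcp_w [  0.9   0.3 126.4] tilt -0.1 roll -0.0 yaw 0.04 low [-40.7   0.2  57.2] hi [39.3  0.3 57. ] F [  0.2  -1.6 -12.3] M [-0.42 -0.18 -0.  ] w 0.0429
```

View pics/wrist9.png

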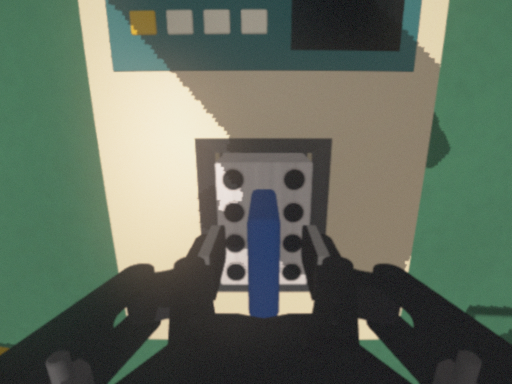

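The fingers are clear on both sides of the grip (columns 215 and 312 against grip 248–280). Retreating straight up.

```bash
python3 -m handwheel '[{"offset":[0,0,-10],"rot":[0,0,0],"claw":0},{"offset":[0,0,-25],"rot":[0,0,0],"claw":0},{"offset":[0,0,-40],"rot":[0,0,0],"claw":0},{"offset":[0,0,-40],"rot":[0,0,0],"claw":0},{"offset":[0,0,-20],"rot":[0,0,0],"claw":0},{"offset":[0,0,0],"rot":[0,0,0],"claw":0}]'
python3 - <<'E'
from h import *
for c in ['wrist','side','top']:
    f=grab(c,c+'10.png');P,u,v=cloud(f);q=(P[:,:2]-C)*1000; X=q@EX;Y=q@EY;Z=P[:,2]*1000
    m=(abs(X)<48)&(abs(Y)<36)&(Z>92)&(Z<102)
    g=(abs(X)<48)&(abs(Y)<36)&(Z>140)&(Z<153)
    if m.sum()>100:
        A=np.c_[X[m],Y[m],np.ones(m.sum())];cf=np.linalg.lstsq(A,Z[m],rcond=None)[0];print(c,'top z',cf[2],np.degrees(cf[:2]),rect(np.c_[X[m],Y[m]]/1000),'grip top',np.median(Z[g]) if g.any() else '')
    for n,cc in [('yel',(.442,-.231)),('red',(.645,-.235))]:
        k=(np.hypot(P[:,0]-cc[0],P[:,1]-cc[1])<.07)&(P[:,2]>.075)&(P[:,2]<.1)
        if k.sum()>30: print(c,n,rect(P[k]))
a=cv2.imread('pics/side10.png')[60:200,140:300];cv2.imwrite('pics/side10c.png',cv2.resize(a,None,fx=4,fy=4,interpolation=cv2.INTER_CUBIC))
E
```

```text
clock: 13.2
position: [0.5538, 0.276, 0.2648]
tool_rot: [3.141, 0.003, -2.905]
force: [0.6, -0.9, -11.5]
grip_width: 0.0426
wrist top z 96.95771759284408 [0.15811099 0.03340263] (array([-0.6,  0.4]), array([56. , 79.6]), 89.9) grip top 146.42666362225117
side top z 97.03886724045283 [0.66021737 1.76264478] (array([-2.8,  1.3]), array([59.3, 82.3]), 89.8) grip top 145.42903086569302
side yel (array([ 439.7, -229.3]), array([48.8, 17.8]), 9.1)
side red (array([ 644.6, -233.9]), array([52. , 14.6]), 27.3)
top red (array([ 644.9, -235.1]), array([49.6, 14.5]), 28.5)
```

View pics/wrist10.png

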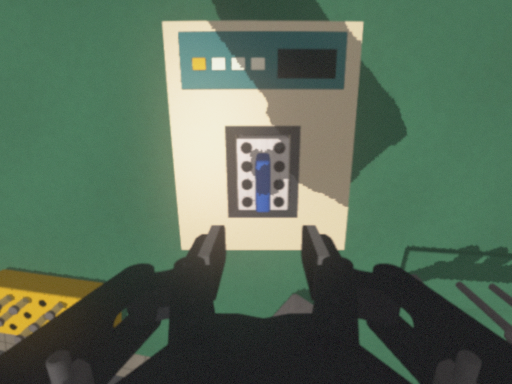

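View pics/side10c.png

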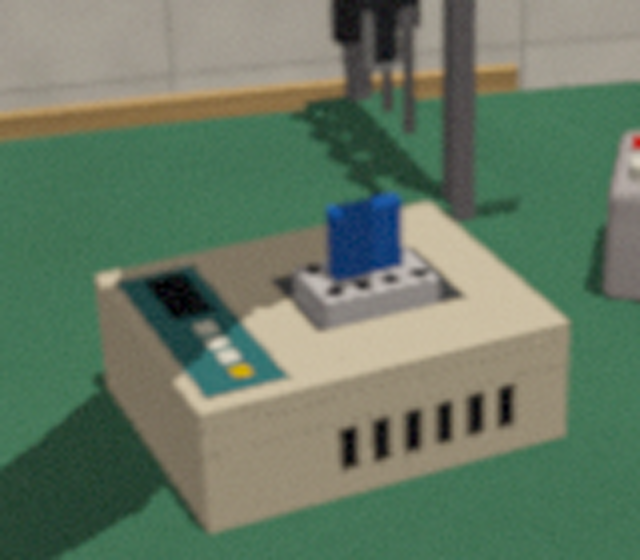

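The block sits flat in the well with its top at 97.0 mm, 0.2° off level and centred. The robot is clear, and the bystanders haven't moved.

```bash
python3 - <<'E'
from workcell import bot
print(bot.job_done())
E
```

```text
the job is handed in; nothing more can be done
None
```

The blue-gripped block is seated flat in the heater well and released, and the job was handed in at about 13.4 s of the 42 s. I tipped it 20° with the robot-side short edge low and put that edge in first. I then rocked it down in 5° steps, pressed it onto the floor with about 30 N, opened the jaws and backed straight up.

**Final checks**
- **Seating:** the wrist camera put the block's top at 97.0 mm, against 97 mm for fully home. It was level to about 0.2° and within 1 mm of the well centre. The side camera agreed on height but read 0.7° and 1.8° of tilt. I trusted the wrist view because the side camera's surface fits were noisier.
- **Grip height:** both cameras read the top of the grip at 145–146 mm, where 147 mm was expected, which is within their noise.
- **Bystanders:** the red block was unmoved in both the top and side views. For the yellow block, the last top check gave no reading. The side view showed it within about 3 mm of its start, but with 9° of yaw against 5.5° from the top camera at the start. The arm never went near it after the grasp.
- **Camera offset:** the top and wrist cameras differed by 2–3 mm in y. I lined up the final approach on the wrist camera.

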